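# Fetch the dip pot from the green-lidded pan

## Robot

A 7-joint arm with a two-finger parallel gripper is mounted at the origin on the work surface. World frame = base frame: x ahead of the robot, y to its left, z up, the work surface at z = 0. Lengths are in m, angles in rad, forces in N, time in s.
With the tool pointing down it reaches from about 0.35 to 0.775 m from the base axis. Payload 3.1 kg.
Tool frame: the origin (TCP) lies at the very end of the fingers, on their centre line; the grasp point (between the pads) lies manip.grip_depth behind it (manip.grip_depth is the distance from the TCP to the grasp point, in m); z points along the fingers, y is the direction in which the jaws open and shut (so a half turn about z gives the same grasp; the last joint's range is limited). The gripper opens to 85 mm and grips with 20 to 120 N. Pads are 22 mm wide; open, the fingers measure 114 mm over their backs; the gripper's body (76 mm by 85 mm) begins 54 mm behind the grasp point. The pads swing forward as they close: fully open they stand 13 mm farther back than shut.
Start: joints at [-1.211, 0.311, 0.014, 1.512, -0.004, 1.319, -0.027], TCP at [0.215, 0.506, 0.231] pointing down, gripper open.
Joint ranges: [-2.7, 2.7], [-0.3, 1.91], [-1.27, 1.3], [0.12, 2.57], [-1.44, 4.58], [0.2, 2.03], [-3.05, 3.05]. Speed limits (rad/s): [2.79, 2.79, 3.14, 3.14, 3.14, 3.14, 3.14].

## Interface

Orientations are given as a unit quaternion [w, x, y, z].
In Python, from station import manip, imaging, close_job gives the robot as it stands. The module is installed in compiled form; this text tells all that it offers.
- The arm moves only by the tool apply_moves, never from a script. Its argument "moves" is text: rows parted by semicolons, each of 7 numbers parted by spaces: the shift along the tool's x, y, z in mm, then the turn, a rotation vector about the tool's x, y, z in degrees, then the closure, from 0 (fully open) to 1 (shut). In form: x y z rx ry rz hand; .... A call has 1 to 20 rows; each row is the pose to reach, as a shift and turn from the pose measured when the call began, along the tool's axes at that moment; what a row does not reach only later rows make up. A row lasts 1/8 s, in which the tool goes at most 62.5 mm and 10.7 degrees, less where a joint would pass 70% of its speed; a pose out of reach is approached as far as the arm can. A call with a gripper value outside its range is refused whole. The fingers move at their own pace and stop on an object; "newtons" is the grip in N (left out, the last holds). Time passes only in rows, so rows that repeat a pose let the fingers close. It gives the time, the measured TCP pose, the force and the opening at its end, in the units of the state.
- manip.get_state(): the state, without advancing time (a new reading comes with each control period).
- imaging.capture(name): name is "scene" or "top" or "wrist"; returns (picture, depth): 420x560x3 uint8, red, green, blue; 420x560 float32, m along the optical axis (not along the pixel's ray), 0 where there is no reading.
- imaging.camera_model(name): a dict with "fx", "fy", "cx", "cy" (pixels), "extrinsics" (4x4, takes a point from camera to world coordinates). Camera axes: x right, y up, looking along -z (the intrinsics and any distortion apply to the point x, -y, -z); pixel columns grow to the right and rows downward; lengths in m; the calibration is good to about 2 mm. A picture is of the moment at which its call begins: read the wrist's pose just before it. camera_model takes no time and is no camera call; for the wrist camera it gives the pose at the moment of the call.
- close_job(): hands the job in, once; it reports no verdict.
The state is a dict: "time_s": time; "q": joint angles; "qd": joint speeds; "tau": joint torques, N m; "eef_pos": TCP position; "ee_rot": TCP orientation; "wrist_force": force on the tool from outside, world axes, zero at the start; "ft_torque": the same for the moment, N m; "gripper_width": finger opening in m.
Only numpy, scipy, OpenCV 4.12 (cv2) and the standard library are available. Lean on these libraries where they do the work, as an engineer would, in place of code of your own. Each camera call takes 0.05 s, during which the arm holds its last target.

## Task

Three lidded steel pans stand in a row on the packing bench. Take the lid off the green one only, lay it flat and right way up on a clear bit of bench, then fetch the dip pot out of that pan and stand it upright inside the open meal carton. Set both down rather than dropping them, leave them released, and leave the red and yellow lids shut.

Things in the scene. Friction and masses are not known exactly. Their poses are not given: they have to be found in the camera images.
- green_lid: Green lift-off lid, loose, closed on a pan; its place in the row of three varies. Plate 160 (x, pan's long side) x 110 (y, along the row) x 4 mm, with a 146 x 96 mm lip 6 mm down into the pan; about 120 g. Origin: centre of plate's underside, 73 mm above the bench closed, 6 mm when laid on the bench. Handle: bar along y, 64 x 14 x 14 mm, centre 29 mm above origin, 18 mm gap below; grip across x.
- red_lid: Red lid, same shape, origin and axes as the green; leave shut. Lids are 118 mm apart, centre to centre along the row (y). The three pans stand on one fixed plate, 190 (x) x 376 (y) x 8 mm, centred under the middle lid. The bench within reach is clear to the left (+y) of that plate.
- yellow_lid: Yellow lid, closed on the third pan; same shape, origin and axes as the green; leave shut.
- dip_pot: Sealed white dip pot with green top, upright cylinder 52 mm across, 44 mm high, about 60 g. Origin: centre of underside, z up. Hidden until the lid is off: it stands on the floor of the green-lidded pan, at most 15 mm (x) and 10 mm (y) off the centre. The fixed pan is 154 (x) x 104 (y) mm inside, 3 mm walls, floor 11 mm and rim 73 mm above the bench; finger room is along x, the pan's long side.
- carton: Open brown meal carton, 170 x 170 x 45 mm outside, 3 mm walls, fixed to the bench; its lid is folded back flat on the bench on its -y side, to 260 mm from the centre. Origin: centre of underside; inner floor 3 mm above it; x and y along its sides, z up.
Things that resemble listed ones, but are neither listed nor needed, are in the scene too. Of the things shaped like the green_lid, the green one is meant.

How it is judged:
On the way, in this order (a step that is already met when the one before it is completed fails the run):
1. the green lid lies on the bench (height (world z) of green_lid below 0.02 m and angle between green_lid's own z axis and vertical below 0.2 rad and contact force between the fingers and green_lid below 0.1 N), for 0.2 s.
2. the dip pot is lifted out of its pan (height (world z) of dip_pot above 0.07 m and contact force between the fingers and dip_pot above 0.3 N), for 0.1 s.
At the end, for the whole second after the job is handed in: Dip pot upright (11 degrees) at rest on the carton's floor, centre within 65 mm of its centre along each side; green lid flat, right way up (11 degrees), at rest on the bench, underside below 20 mm, over 130 mm from the carton's centre; red and yellow lids within 15 mm of their start (x of dip_pot in the frame of carton between -0.065 and 0.065 m and y of dip_pot in the frame of carton between -0.065 and 0.065 m and z of dip_pot in the frame of carton below 0.015 m and angle between each of dip_pot, green_lid's own z axis and vertical below 0.2 rad and linear speed of each of dip_pot, green_lid below 0.02 m/s and height (world z) of green_lid below 0.02 m and horizontal distance between green_lid and carton above 0.13 m and distance of each of red_lid, yellow_lid from where it was at the start of the episode below 0.015 m); the robot touches nothing.
It fails at once if the red or the yellow lid was opened or shoved more than 15 mm (distance of any of red_lid, yellow_lid from where it was at the start of the episode above 0.015 m).
It fails at once if the green lid was dropped: let go away from its pan with its underside more than 35 mm above the bench (distance of green_lid from where it was at the start of the episode above 0.12 m and height (world z) of green_lid above 0.035 m and contact force between the fingers and green_lid below 0.01 N).
It fails at once if the dip pot was dropped: let go over the carton more than 35 mm up (horizontal distance between dip_pot and carton below 0.1 m and height (world z) of dip_pot above 0.035 m and contact force between the fingers and dip_pot below 0.01 N).
It also fails if it takes over 59 s, if anything falls off the work surface, if the arm or the gripper's body presses on something with over 40 N, if the wrist force passes 120 N, or if a joint passes its speed limit or range.

## Working session

There is one attempt and no reset: what is moved stays moved. The work goes in short steps, Python scripts to look and compute and a tool call to move; the robot and the scene stay as the last step left them, time stands still between calls to the robot, and variables do not carry over. Pictures are saved under pics/ and viewed, and the job is handed in when it is done.

Besides the shell and the picture viewer there is one more tool, called after "Emit:" as name(argument=value, ...) on one line, values as JSON. apply_moves: Moves the arm, as the interface text tells. Its arguments: {"type":"object","properties":{"moves":{"type":"string"},"newtons":{"type":"number"}},"required":["moves"]}

```bash
mkdir -p pics; cat > h.py <<'E'
import numpy as np, cv2
from station import manip, imaging
def cap(n,fn):
    m=imaging.camera_model(n); p,d=imaging.capture(n)
    cv2.imwrite('pics/'+fn,p[:,:,::-1]); np.savez('pics/'+fn[:-4]+'.npz',p=p,d=d,**{k:np.array(v) for k,v in m.items() if v is not None and not isinstance(v,str)})
    return p,d,m
def ray(m,u,v):
    d=np.array([(u-m['cx'])/m['fx'],-(v-m['cy'])/m['fy'],-1.]); E=np.array(m['extrinsics']); return E[:3,3],E[:3,:3]@d
def onz(m,u,v,z):
    o,r=ray(m,u,v); return o+r*(z-o[2])/r[2]
E
python3 - <<'E'
from h import *
s=manip.get_state();print(s, manip.grip_depth)
for n in('scene','top'):
    p,d,m=cap(n,n+'0.png');print(m)
E
```

```text
{'time_s': 0.0, 'q': array([-1.2106986 ,  0.31176257,  0.01398556,  1.51313523, -0.0044032 ,
        1.31917985, -0.02719539]), 'qd': array([ 0.00078375,  0.00039648, -0.00056494,  0.00201564,  0.0001861 ,
       -0.00088609, -0.00045007]), 'tau': array([ 1.30991534e-04, -3.79904759e+01,  1.46407974e-01, -2.30597430e+01,
        1.24222678e-02,  1.37474842e-02,  1.80596658e-06]), 'eef_pos': array([0.21477905, 0.5055039 , 0.23016924]), 'ee_rot': array([-1.98269621e-04,  1.99507723e-01,  9.79895486e-01, -1.21098359e-03]), 'wrist_force': array([0.18384506, 0.2423585 , 0.02271728]), 'ft_torque': array([-0.07825198,  0.00465154,  0.01660593]), 'gripper_width': 0.08545510461354594} 0.0187
{'fx': 404.63943850532075, 'fy': 404.63943850532075, 'cx': 280.5294818714873, 'cy': 212.84040843754582, 'extrinsics': array([[ 0.61141993, -0.6152322 ,  0.49764948,  0.93923859],
       [ 0.79116273,  0.46330688, -0.39925965, -0.41271577],
       [ 0.01507296,  0.63783703,  0.77002385,  0.81125485],
       [ 0.        ,  0.        ,  0.        ,  1.        ]])}
{'fx': 380.8912500739792, 'fy': 380.8912500739792, 'cx': 277.60987617743564, 'cy': 207.10792471910017, 'extrinsics': array([[ 0.02087094,  0.99549709, -0.09246588,  0.38252735],
       [-0.99976207,  0.02019456, -0.0082446 , -0.00849068],
       [-0.00634017,  0.09261595,  0.99568172,  0.81170738],
       [ 0.        ,  0.        ,  0.        ,  1.        ]])}
```

View pics/scene0.png

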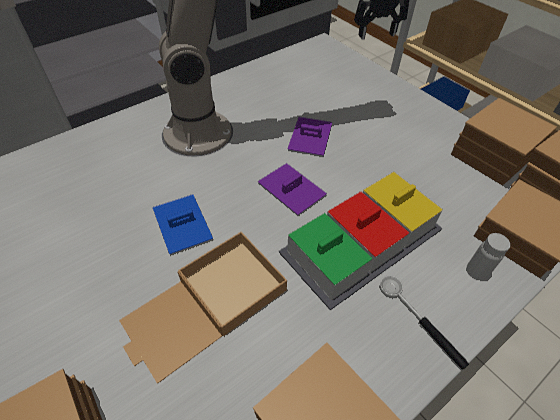

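View pics/top0.png

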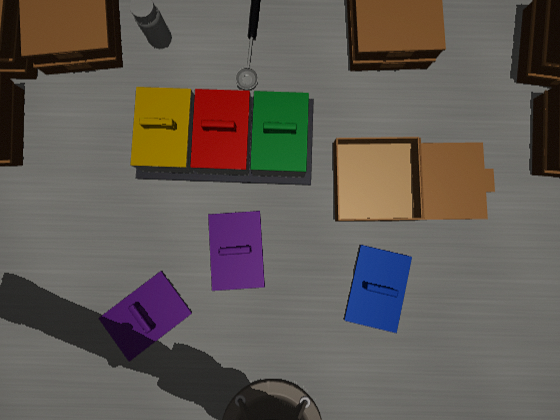

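The green lid is at top (280,130) and scene (330,250). The red is at top (219,127) and the yellow at (160,125). The loose lids are purple at (236,250) and (145,315), and blue at (378,288). Only the lid at (280,130) is green and closed on a pan, so that is the one meant. Next I'll measure it and confirm in a crop.

```bash
cat > a.py <<'E'
from h import *
def load(n):
    z=np.load('pics/'+n+'.npz'); return z['p'],z['d'],{k:(z[k] if z[k].ndim else float(z[k])) for k in('fx','fy','cx','cy','extrinsics')}
if __name__=='__main__':
  for n in('top0','scene0'):
    p,d,m=load(n); hsv=cv2.cvtColor(p,cv2.COLOR_RGB2HSV)
    for c,(a,b) in dict(green=(50,80),yellow=(20,32),red=(0,6),purple=(135,155),blue=(105,120)).items():
        k=((hsv[...,0]>=a)&(hsv[...,0]<=b)&(hsv[...,1]>150)&(hsv[...,2]>40)).astype(np.uint8)
        k=cv2.morphologyEx(k,cv2.MORPH_OPEN,np.ones((3,3)))
        for ct in cv2.findContours(k,cv2.RETR_EXTERNAL,2)[0]:
            if cv2.contourArea(ct)<800: continue
            z=.010 if c in('purple','blue') else .077
            q=np.array([onz(m,u,v,z)[:2] for u,v in ct[:,0]],np.float32)
            r=cv2.minAreaRect(q); print(n,c,np.round(r[0],4),np.round(r[1],4),round(r[2],2),'bbox',q.min(0).round(3),q.max(0).round(3))
  p,d,m=load('top0')
  # carton rim corners approx & others
  for nm,u,v,z in [('cTL',335,139,.045),('cTR',420,139,.045),('cBL',336,221,.045),('cBR',421,220,.045),('hL',263,126,.109),('hR',297,126,.109),('plateBR',311,184,.008),('plateBL',137,183,.008),('leftcarton',23,165,0.03),('canister',160,45,0)]:
    print(nm,onz(m,u,v,z).round(4), d[v,u])
  cv2.imwrite('pics/crop0.png',cv2.resize(p[70:240,120:440,::-1],None,fx=2.4,fy=2.4,interpolation=2))
E
python3 a.py
```

```text
top0 green [ 0.6024 -0.0027] [0.1094 0.1589] 89.01 bbox [ 0.522 -0.058] [0.683 0.053]
top0 yellow [0.6064 0.2327] [0.1101 0.1599] 89.01 bbox [0.526 0.177] [0.687 0.289]
top0 red [0.6049 0.1151] [0.1103 0.1605] 89.03 bbox [0.524 0.059] [0.685 0.171]
top0 purple [0.2309 0.2627] [0.1083 0.1477] 38.8 bbox [0.178 0.174] [0.314 0.352]
top0 purple [0.3655 0.0836] [0.1573 0.1091] 4.99 bbox [0.284 0.025] [0.448 0.143]
top0 blue [ 0.2937 -0.2128] [0.1096 0.1587] 78.0 bbox [ 0.207 -0.28 ] [ 0.381 -0.145]
scene0 green [ 0.6057 -0.0046] [0.1091 0.1576] 88.97 bbox [ 0.526 -0.06 ] [0.685 0.051]
scene0 yellow [0.6093 0.233 ] [0.1163 0.1587] 89.17 bbox [0.529 0.175] [0.689 0.291]
scene0 red [0.6071 0.1137] [0.1118 0.1594] 88.7 bbox [0.527 0.056] [0.687 0.17 ]
scene0 purple [0.3684 0.081 ] [0.1565 0.1072] 5.15 bbox [0.287 0.023] [0.449 0.141]
scene0 blue [ 0.296  -0.2145] [0.1086 0.1596] 77.77 bbox [ 0.207 -0.283] [ 0.384 -0.145]
cTL [ 0.5966 -0.1171  0.045 ] 0.7923798
cTR [ 0.5999 -0.2912  0.045 ] 0.7824737
cBL [ 0.428  -0.1202  0.045 ] 0.7922274
cBR [ 0.4336 -0.2909  0.045 ] 0.8092688
hL [0.6012 0.0282 0.109 ] 0.71851325
hR [ 0.6024 -0.0361  0.109 ] 0.7528112
plateBR [ 0.508  -0.0719  0.008 ] 0.81753063
plateBL [0.5028 0.2996 0.008 ] 0.82094663
leftcarton [0.5328 0.5323 0.03  ] 0.82805085
canister [0.8161 0.2684 0.    ] 0.8321086
```

View pics/crop0.png

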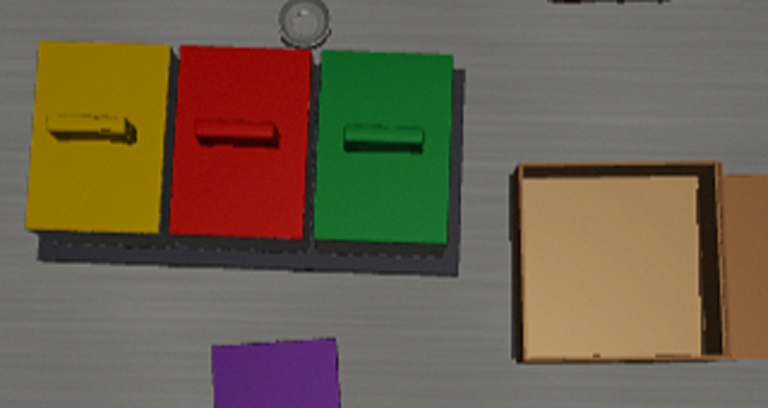

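```bash
cat > go.py <<'E'
from h import *
from scipy.spatial.transform import Rotation as R
import sys
def go(x,y,z,az=-1.0):
    s=manip.get_state(); q=s['ee_rot']; r=R.from_quat([q[1],q[2],q[3],q[0]])
    a=np.radians(az); ya=np.array([np.cos(a),np.sin(a),0]); za=np.array([0,0,-1.]); xa=np.cross(ya,za)
    t=R.from_matrix(np.stack([xa,ya,za],1))
    print('shift mm',(r.inv().apply(np.array([x,y,z])-s['eef_pos'])*1000).round(1),'turn',(r.inv()*t).as_rotvec(degrees=True).round(2),'| t',round(s['time_s'],2),'pos',s['eef_pos'].round(4),'F',s['wrist_force'].round(1),'w',round(s['gripper_width'],4))
    print('world down/x/y in tool: ', r.inv().apply(np.array([[0,0,-1],[1,0,0],[0,1,0]])).round(3).tolist())
if __name__=='__main__': go(*map(float,sys.argv[1:]))
E
python3 go.py 0.604 -0.0035 0.2 -1
```

```text
shift mm [-557.2 -316.3   31.1] turn [-0.1   0.08 67.98] | t 0.1 pos [0.2148 0.5056 0.2303] F [0.2 0.6 0.4] w 0.0854
world down/x/y in tool:  [[0.0, 0.002, 1.0], [-0.92, 0.391, -0.001], [0.391, 0.92, -0.002]]
```

Emit:
apply_moves(moves="-20 -11 1 0 0 2.5 0;-60 -34 3 0 0 7 0;-110 -62 6 0 0 13 0;-160 -91 9 0 0 19 0;-210 -119 12 0 0 25 0;-260 -148 15 0 0 31 0;-310 -176 17 0 0 37 0;-360 -204 20 0 0 43 0;-410 -233 23 0 0 49 0;-460 -261 26 0 0 55 0;-510 -290 29 0 0 61 0;-540 -307 31 0 0 66 0;-557 -316 31 0 0 68 0;-557 -316 31 0 0 68 0;-557 -316 31 0 0 68 0;-557 -316 31 0 0 68 0", newtons=40)

```text
time_s: 2.1
eef_pos: [0.6033, -0.0009, 0.2002]
ee_rot: [-0.0, 0.712, 0.702, -0.001]
wrist_force: [-0.8, 0.0, 0.1]
gripper_width: 0.0852
```

```bash
python3 go.py 0.604 -0.0035 0.085 -1; python3 - <<'E'
from h import *
p,d,m=cap('wrist','w1.png');print(m)
E
```

```text
shift mm [ -2.5   0.8 115.2] turn [-0.06  0.03  0.18] | t 2.1 pos [ 0.6033 -0.0009  0.2002] F [-0.8  0.   0.1] w 0.0852
world down/x/y in tool:  [[0.0, 0.001, 1.0], [0.014, 1.0, -0.001], [1.0, -0.014, -0.0]]
{'fx': 327.11895004972024, 'fy': 327.11895004972024, 'cx': 278.2117339960501, 'cy': 209.67478826239383, 'extrinsics': array([[ 9.99893682e-01,  1.38803504e-02,  4.46768511e-03,
         6.03134826e-01],
       [-1.45726859e-02,  9.61957846e-01,  2.72808979e-01,
         6.88692379e-02],
       [-5.11040516e-04, -2.72845081e-01,  9.62057847e-01,
         3.42445039e-01],
       [ 0.00000000e+00,  0.00000000e+00,  0.00000000e+00,
         1.00000000e+00]])}
```

View pics/w1.png

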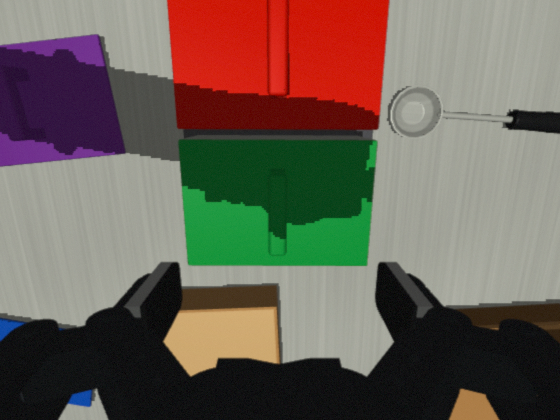

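The wrist view shows the green lid's handle at (278, 170–255), with the red lid above it and the fingers on either side.

```bash
python3 - <<'E'
from a import *
p,d,m=load('w1')
for u,v in[(270,168),(287,168),(269,254),(286,254)]: print(onz(m,u,v,.109).round(4))
for u,v in[(180,140),(377,140),(188,265),(368,265)]: print(onz(m,u,v,.077).round(4))
E
```

```text
[0.5966 0.0338 0.109 ]
[0.6088 0.0336 0.109 ]
[ 0.5944 -0.0328  0.109 ]
[ 0.6075 -0.033   0.109 ]
[0.5246 0.0523 0.077 ]
[0.6813 0.0501 0.077 ]
[ 0.5212 -0.0562  0.077 ]
[ 0.6807 -0.0585  0.077 ]
```

Emit:
apply_moves(moves="0 0 30 0 0 0 0;-1 0 70 0 0 0 0;-1 0 100 0 0 0 0;-1 0 115 0 0 0 0;-1 0 115 0 0 0 0;-1 0 115 0 0 0 0.6;-1 0 115 0 0 0 1;-1 0 115 0 0 0 1;-1 0 115 0 0 0 1;-1 0 115 0 0 0 1;-1 0 115 0 0 0 1;-1 0 115 0 0 0 1", newtons=40)

```text
time_s: 3.65
eef_pos: [0.6038, -0.0023, 0.0858]
ee_rot: [0.0, 0.712, 0.702, -0.0]
wrist_force: [-0.3, 0.1, 3.8]
gripper_width: 0.0131
```

```bash
python3 go.py 0.604 -0.0035 0.185 -1
```

```text
shift mm [ -1.3   0.3 -99.2] turn [0.01 0.04 0.15] | t 3.65 pos [ 0.6038 -0.0023  0.0858] F [-0.3  0.1  3.8] w 0.0131
world down/x/y in tool:  [[0.001, -0.0, 1.0], [0.015, 1.0, 0.0], [1.0, -0.015, -0.001]]
```

Gripped at a width of about 14 mm. Lifting slowly.

Emit:
apply_moves(moves="0 0 -5 0 0 0 1;0 0 -15 0 0 0 1;0 0 -35 0 0 0 1;0 0 -65 0 0 0 1;0 0 -90 0 0 0 1;0 0 -100 0 0 0 1;0 0 -100 0 0 0 1;0 0 -100 0 0 0 1")

```text
time_s: 4.65
eef_pos: [0.6028, -0.0021, 0.1844]
ee_rot: [-0.001, 0.712, 0.702, -0.001]
wrist_force: [0.7, -0.6, -0.2]
gripper_width: 0.0131
```

```bash
python3 go.py 0.5 0.41 0.185 -1;  python3 - <<'E'
from h import *
cap('scene','s2.png');cap('top','t2.png')
E
```

```text
shift mm [ 410.5 -108.9   -0.6] turn [-0.15  0.04  0.15] | t 4.65 pos [ 0.6028 -0.0021  0.1844] F [ 0.7 -0.6 -0.2] w 0.0131
world down/x/y in tool:  [[0.001, 0.003, 1.0], [0.015, 1.0, -0.003], [1.0, -0.015, -0.001]]
```

View pics/s2.png

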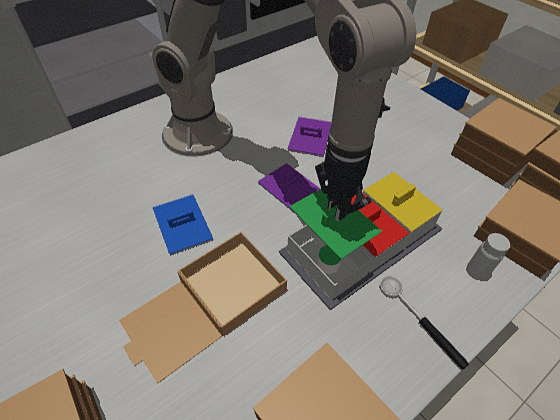

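View pics/t2.png

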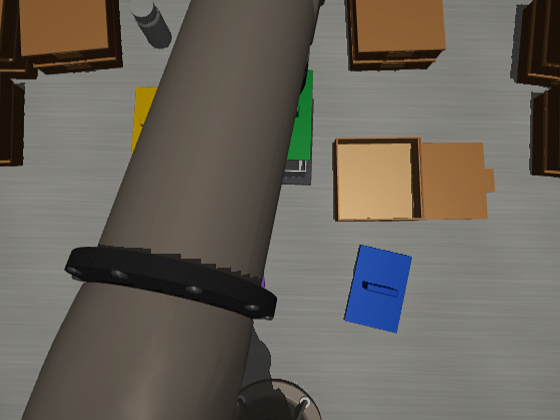

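The lid is level in the gripper and the pot's green top shows in the pan at scene (328,255). I'll carry the lid over the row, about 55 mm above the handles, to the clear bench on the left.

Emit:
apply_moves(moves="20 -5 0 0 0 0 1;50 -13 0 0 0 0 1;85 -22 0 0 0 0 1;125 -33 0 0 0 0 1;165 -44 0 0 0 0 1;205 -54 0 0 0 0 1;245 -65 0 0 0 0 1;285 -76 0 0 0 0 1;320 -85 0 0 0 0 1;355 -94 0 0 0 0 1;385 -102 0 0 0 0 1;405 -108 0 0 0 0 1;411 -109 0 0 0 0 1;411 -109 0 0 0 0 1;411 -109 0 0 0 0 1;411 -109 0 0 0 0 1")

```text
time_s: 6.75
eef_pos: [0.5008, 0.409, 0.1846]
ee_rot: [-0.0, 0.713, 0.701, -0.001]
wrist_force: [0.2, 0.6, -0.2]
gripper_width: 0.0131
```

```bash
python3 go.py 0.5 0.41 0.020 -1;  python3 - <<'E'
from h import *
cap('scene','s3.png');cap('top','t3.png')
E
```

```text
shift mm [  1.2  -0.5 164.6] turn [-0.12  0.07  0.02] | t 6.75 pos [0.5008 0.409  0.1846] F [ 0.2  0.6 -0.2] w 0.0131
world down/x/y in tool:  [[0.001, 0.002, 1.0], [0.017, 1.0, -0.002], [1.0, -0.017, -0.001]]
```

View pics/t3.png

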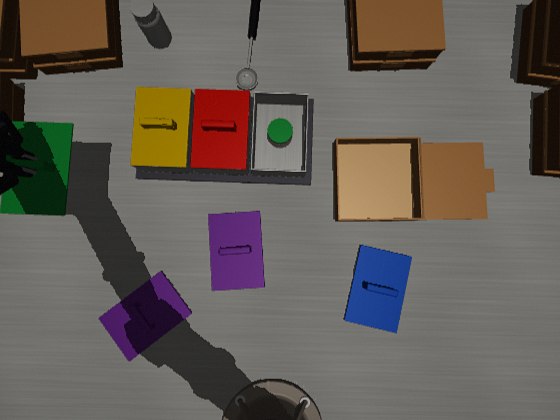

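View pics/s3.png

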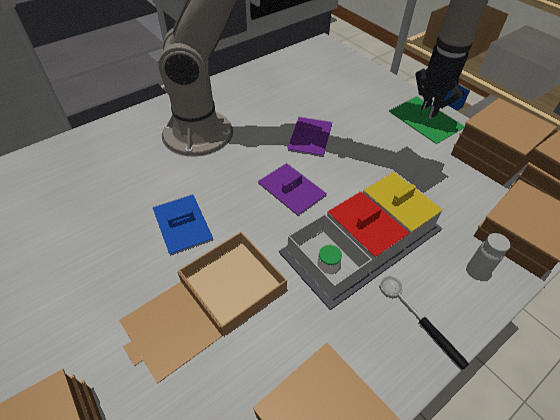

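```bash
python3 - <<'E'
from a import *
for n in('scene0','top0'):
    p,d,m=load(n); v,u=np.mgrid[0:420,0:560]; E=m['extrinsics']
    P=np.stack([(u-m['cx'])/m['fx']*d,-(v-m['cy'])/m['fy']*d,-d],-1)@E[:3,:3].T+E[:3,3]
    k=(d>0)&(P[...,0]>.35)&(P[...,0]<.68)&(P[...,1]>.31)&(P[...,1]<.7)&(P[...,2]>.01)
    Q=P[k]; print(n,len(Q)); 
    if len(Q):
        print(Q.min(0),Q.max(0))
        for y in np.arange(.31,.7,.03):
            q=Q[(Q[:,1]>=y)&(Q[:,1]<y+.03)]
            if len(q):print(y.round(2),len(q),q.min(0).round(3),q.max(0).round(3))
E
```

```text
scene0 3519
[0.53351037 0.54323278 0.01000823] [0.67992276 0.69998946 0.13033009]
0.52 218 [0.54  0.543 0.041] [0.641 0.55  0.129]
0.55 1902 [0.536 0.55  0.01 ] [0.68 0.58 0.13]
0.58 360 [0.538 0.58  0.122] [0.68  0.61  0.129]
0.61 362 [0.536 0.61  0.122] [0.68 0.64 0.13]
0.64 335 [0.535 0.64  0.122] [0.68 0.67 0.13]
0.67 342 [0.534 0.67  0.123] [0.68 0.7  0.13]
top0 1474
[0.53342179 0.54976921 0.01002276] [0.67999972 0.59244733 0.0806403 ]
0.52 4 [0.54  0.55  0.051] [0.554 0.55  0.073]
0.55 1459 [0.533 0.55  0.01 ] [0.68  0.579 0.081]
0.58 11 [0.535 0.58  0.012] [0.536 0.592 0.025]
```

The nearest stack starts at y=0.54, so the spot is clear. Lowering.

Emit:
apply_moves(moves="0 0 20 0 0 0 1;0 0 55 0 0 0 1;0 0 90 0 0 0 1;0 0 120 0 0 0 1;0 0 142 0 0 0 1;0 0 154 0 0 0 1;0 0 160 0 0 0 1;0 0 163 0 0 0 1;0 0 165 0 0 0 1;0 0 165 0 0 0 1;0 0 165 0 0 0 1")

```text
time_s: 8.22
eef_pos: [0.5004, 0.4097, 0.02]
ee_rot: [-0.001, 0.713, 0.701, -0.001]
wrist_force: [0.3, -0.2, -1.3]
gripper_width: 0.0133
```

```bash
python3 go.py 0.5 0.41 0.020 -1;  python3 - <<'E'
from h import *
cap('scene','s4.png')
E
python3 - <<'E'
import cv2
p=cv2.imread('pics/s4.png');cv2.imwrite('pics/s4c.png',cv2.resize(p[40:220,340:540],None,fx=3,fy=3))
E
```

```text
shift mm [ 0.3 -0.4  0. ] turn [-0.1   0.02  0.07] | t 8.22 pos [0.5004 0.4097 0.02  ] F [ 0.3 -0.2 -1.3] w 0.0133
world down/x/y in tool:  [[0.0, 0.002, 1.0], [0.016, 1.0, -0.002], [1.0, -0.016, -0.0]]
```

View pics/s4c.png

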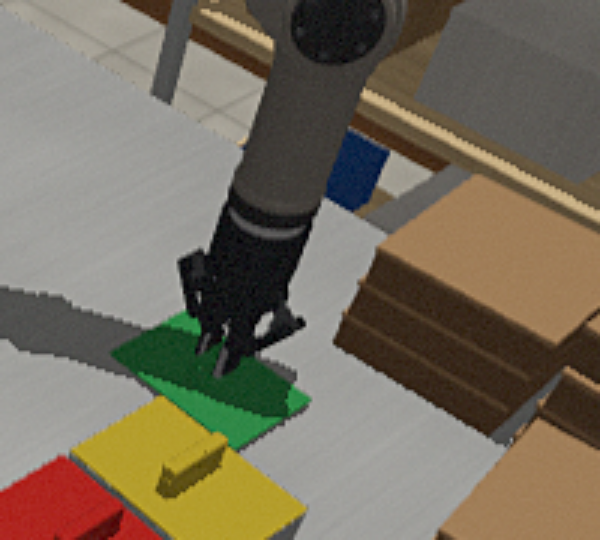

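The lid is at bench level with only about 1 mm to go. I'll press down 2 mm, open and rise.

Emit:
apply_moves(moves="0 0 1 0 0 0 1;0 0 2 0 0 0 1;0 0 2 0 0 0 1;0 0 2 0 0 0 0.8;0 0 2 0 0 0 0.5;0 0 2 0 0 0 0;0 0 2 0 0 0 0;0 0 2 0 0 0 0;0 0 2 0 0 0 0;0 0 -10 0 0 0 0;0 0 -40 0 0 0 0;0 0 -80 0 0 0 0;0 0 -130 0 0 0 0;0 0 -180 0 0 0 0;0 0 -180 0 0 0 0;0 0 -180 0 0 0 0")

```text
time_s: 10.28
eef_pos: [0.5004, 0.4096, 0.2002]
ee_rot: [-0.001, 0.713, 0.701, -0.001]
wrist_force: [-0.2, -0.8, 0.3]
gripper_width: 0.0853
```

```bash
python3 - <<'E'
from a import *
p,d,m=load('t3'); hsv=cv2.cvtColor(p,cv2.COLOR_RGB2HSV)
k=((hsv[...,0]>=50)&(hsv[...,0]<=80)&(hsv[...,1]>120)).astype(np.uint8); k[:,:200]=0
M=cv2.moments(k,True); print(M['m00'],onz(m,M['m10']/M['m00'],M['m01']/M['m00'],.055))
p,d,m=load('s3'); hsv=cv2.cvtColor(p,cv2.COLOR_RGB2HSV)
k=((hsv[...,0]>=50)&(hsv[...,0]<=80)&(hsv[...,1]>120)).astype(np.uint8); k[:,:300]=0;k[:,360:]=0
k=cv2.morphologyEx(k,cv2.MORPH_OPEN,np.ones((3,3)))
M=cv2.moments(k,True); print(M['m00'],onz(m,M['m10']/M['m00'],M['m01']/M['m00'],.055))
# carton inner/ rim in scene image
cap('top','t5.png'); p,d,m=cap('scene','s5.png')
cv2.imwrite('pics/s5c.png',cv2.resize(p[170:390,110:330,::-1],None,fx=2.7,fy=2.7))
E
python3 go.py 0.604 -0.003 0.2 -1
```

```text
490.0 [ 0.61043676 -0.00281185  0.055     ]
349.0 [ 0.61301344 -0.00649753  0.055     ]
shift mm [-410.4  111.1   -1.2] turn [-0.25  0.13  0.07] | t 10.38 pos [0.4996 0.4092 0.1984] F [-0.2 -0.7  0.5] w 0.0851
world down/x/y in tool:  [[0.002, 0.004, 1.0], [0.016, 1.0, -0.004], [1.0, -0.016, -0.002]]
```

View pics/t5.png

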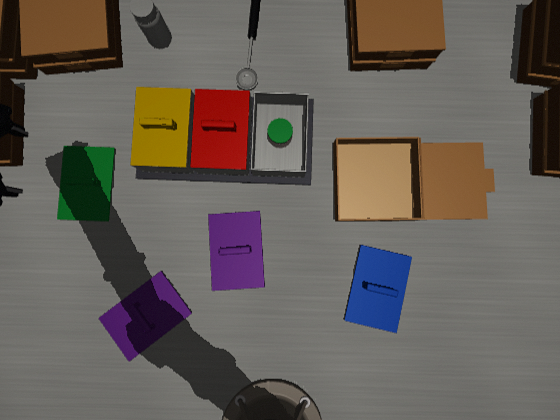

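View pics/s5.png

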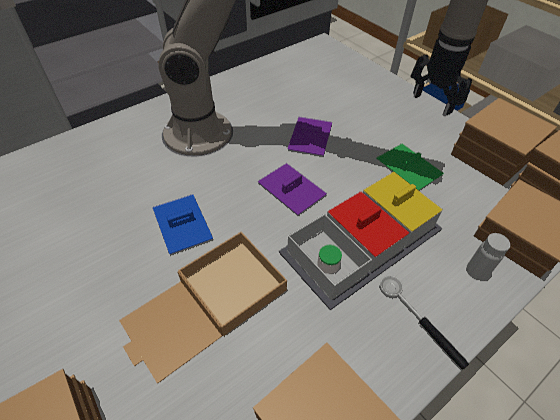

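View pics/s5c.png

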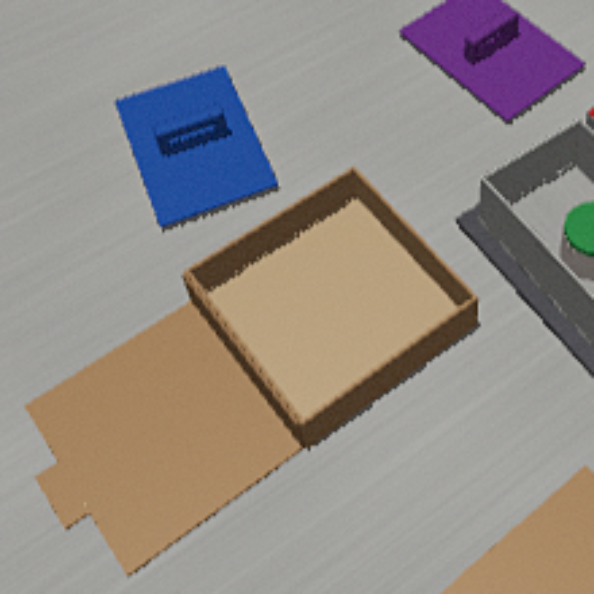

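The green lid lies flat on the bench at top (87,183). The red and yellow lids have not moved. The pot's top is at top (280,131) and scene (330,256). Moving over the pan, clear of the handles.

```bash
python3 - <<'E'
from a import *
p,d,m=load('s5')
c=[onz(m,110+u/2.7-.3,170+v/2.7-.3,.045)[:2] for u,v in[(352,170),(187,272),(305,425),(477,300)]]
print(np.round(c,4),np.mean(c,0))
E
python3 go.py 0.611 -0.004 0.2 -1
```

```text
[[ 0.4346 -0.1288]
 [ 0.4398 -0.2933]
 [ 0.6083 -0.2878]
 [ 0.6024 -0.1219]] [ 0.52127608 -0.20794228]
shift mm [-411.3  118.1   -1.2] turn [-0.25  0.13  0.07] | t 10.38 pos [0.4996 0.4092 0.1984] F [-0.2 -0.7  0.5] w 0.0851
world down/x/y in tool:  [[0.002, 0.004, 1.0], [0.016, 1.0, -0.004], [1.0, -0.016, -0.002]]
```

Emit:
apply_moves(moves="-20 5 -2 0 0 0 0;-55 15 -2 0 0 0 0;-100 27 -2 0 0 0 0;-150 41 -2 0 0 0 0;-200 54 -2 0 0 0 0;-250 68 -2 0 0 0 0;-300 82 -2 0 0 0 0;-345 95 -2 0 0 0 0;-385 107 -2 0 0 0 0;-405 115 -2 0 0 0 0;-412 118 -2 0 0 0 0;-412 118 -2 0 0 0 0;-412 118 -2 0 0 0 0;-412 118 -2 0 0 0 0")

```text
time_s: 12.12
eef_pos: [0.6107, -0.0031, 0.2007]
ee_rot: [-0.001, 0.712, 0.702, -0.002]
wrist_force: [0.4, 0.5, -0.4]
gripper_width: 0.0854
```

```bash
python3 - <<'E'
from h import *
p,d,m=cap('wrist','w6.png'); hsv=cv2.cvtColor(p,cv2.COLOR_RGB2HSV)
k=((hsv[...,0]>=50)&(hsv[...,0]<=80)&(hsv[...,1]>120)).astype(np.uint8)
k=cv2.morphologyEx(k,cv2.MORPH_OPEN,np.ones((3,3)))
for ct in cv2.findContours(k,0,2)[0]:
    if cv2.contourArea(ct)>200:
        q=np.array([onz(m,u,v,.055)[:2] for u,v in ct[:,0]],np.float32); print(cv2.minEnclosingCircle(ct),cv2.minEnclosingCircle(q))
E
python3 go.py 0.611 -0.004 0.018 -1
```

```text
((277.4806213378906, 195.9648895263672), 27.77540397644043) ((0.6083253622055054, -0.003035065019503236), 0.02566813863813877)
shift mm [ -0.4   1.1 182.7] turn [-0.27  0.1   0.19] | t 12.18 pos [ 0.6108 -0.0033  0.2007] F [-0.3  0.4 -0.4] w 0.0854
world down/x/y in tool:  [[0.002, 0.005, 1.0], [0.014, 1.0, -0.005], [1.0, -0.014, -0.002]]
```

View pics/w6.png

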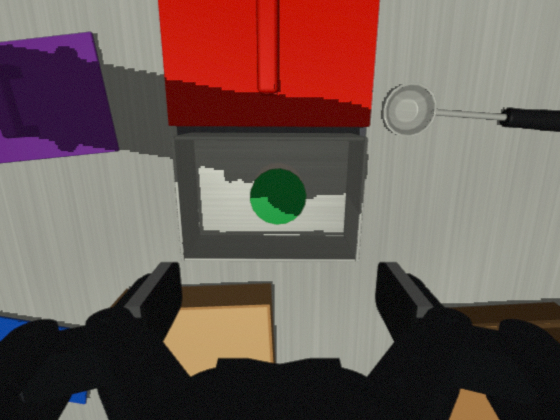

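The pot's top is at wrist (277,196), which puts it at (0.609, -0.003), centred between the fingers. Descending.

Emit:
apply_moves(moves="0 0 30 0 0 0 0;0 0 75 0 0 0 0;0 0 115 0 0 0 0;0 0 145 0 0 0 0;0 0 165 0 0 0 0;0 0 177 0 0 0 0;0 0 182 0 0 0 0;0 0 182 0 0 0 0;0 0 182 0 0 0 0.2;0 0 182 0 0 0 0.4;0 0 182 0 0 0 1;0 0 182 0 0 0 1;0 0 182 0 0 0 1;0 0 182 0 0 0 1;0 0 182 0 0 0 1", newtons=35)

```text
time_s: 14.05
eef_pos: [0.6107, -0.0037, 0.0197]
ee_rot: [-0.0, 0.712, 0.702, -0.002]
wrist_force: [0.1, 0.5, 5.9]
gripper_width: 0.051
```

```bash
python3 go.py 0.517 -0.206 0.15 -1
```

```text
shift mm [-203.8  -91.2 -129.7] turn [-0.16  0.1   0.19] | t 14.05 pos [ 0.6107 -0.0037  0.0197] F [0.1 0.5 5.9] w 0.051
world down/x/y in tool:  [[0.002, 0.003, 1.0], [0.014, 1.0, -0.003], [1.0, -0.014, -0.002]]
```

Emit:
apply_moves(moves="0 0 -5 0 0 0 1;0 0 -20 0 0 0 1;0 0 -50 0 0 0 1;0 0 -85 0 0 0 1;0 0 -115 0 0 0 1;0 0 -130 0 0 0 1;0 0 -130 0 0 0 1;0 0 -130 0 0 0 1")

```text
time_s: 15.05
eef_pos: [0.61, -0.0033, 0.1483]
ee_rot: [-0.001, 0.712, 0.702, -0.003]
wrist_force: [-0.6, 1.0, -1.3]
gripper_width: 0.0508
```

```bash
python3 go.py 0.517 -0.206 0.15 -1; python3 - <<'E'
from h import *
p,d,m=cap('scene','s7.png'); cv2.imwrite('pics/s7c.png',cv2.resize(p[150:320,180:450,::-1],None,fx=2.8,fy=2.8))
E
```

```text
shift mm [-204.   -90.2   -0.9] turn [-0.32  0.09  0.19] | t 15.05 pos [ 0.61   -0.0033  0.1483] F [-0.6  1.  -1.3] w 0.0508
world down/x/y in tool:  [[0.002, 0.006, 1.0], [0.014, 1.0, -0.006], [1.0, -0.014, -0.002]]
```

View pics/s7c.png

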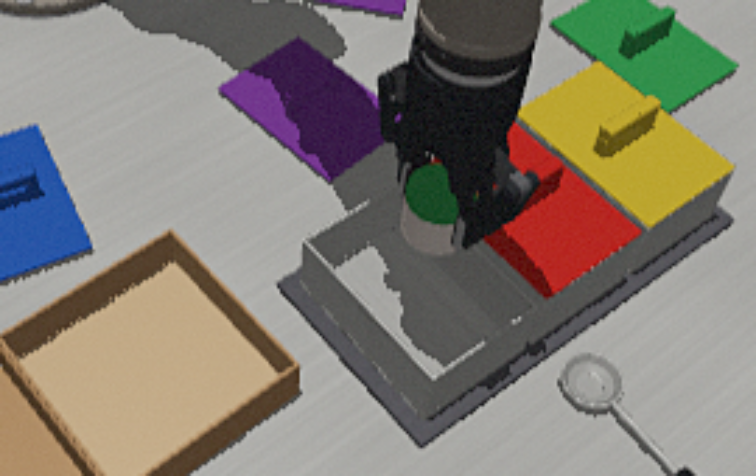

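The pot is held upright above the pan, at crop (432,215). Moving over the carton.

Emit:
apply_moves(moves="-15 -7 0 0 0 0 1;-40 -18 0 0 0 0 1;-75 -33 0 0 0 0 1;-110 -49 0 0 0 0 1;-145 -64 0 0 0 0 1;-175 -77 -1 0 0 0 1;-195 -86 -1 0 0 0 1;-204 -90 -1 -0.3 0 0 1;-204 -90 -1 -0.3 0 0 1;-204 -90 -1 -0.3 0 0 1;-204 -90 -1 -0.3 0 0 1")

```text
time_s: 16.48
eef_pos: [0.5177, -0.2046, 0.1497]
ee_rot: [0.0, 0.711, 0.703, -0.001]
wrist_force: [-0.5, 0.1, 0.4]
gripper_width: 0.0511
```

```bash
python3 go.py 0.517 -0.206 0.014 -1; python3 - <<'E'
from h import *
p,d,m=cap('scene','s8.png'); cv2.imwrite('pics/s8c.png',cv2.resize(p[150:350,130:350,::-1],None,fx=2.8,fy=2.8))
E
```

```text
shift mm [ -1.3  -0.5 135.7] turn [-0.06  0.06  0.33] | t 16.48 pos [ 0.5177 -0.2046  0.1497] F [-0.5  0.1  0.4] w 0.0511
world down/x/y in tool:  [[0.001, 0.001, 1.0], [0.012, 1.0, -0.001], [1.0, -0.012, -0.001]]
```

View pics/s8c.png

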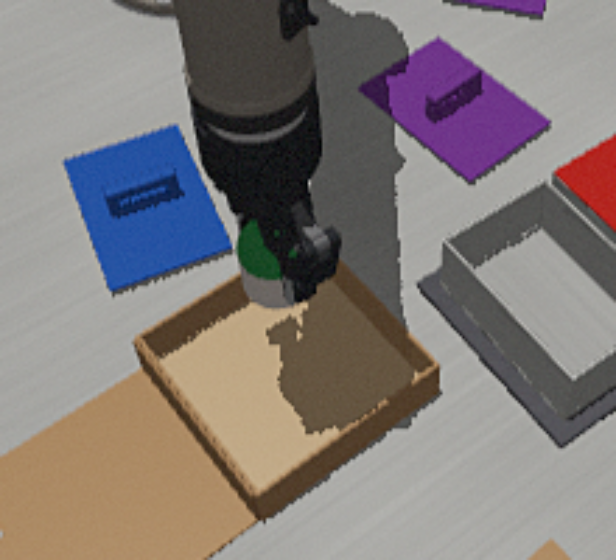

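The pot is above the carton's middle and upright. Lowering gently.

Emit:
apply_moves(moves="-1 0 20 0 0 0 1;-1 0 50 0 0 0 1;-1 0 80 0 0 0 1;-1 0 105 0 0 0 1;-1 0 120 0 0 0 1;-1 0 128 0 0 0 1;-1 0 132 0 0 0 1;-1 0 135 0 0 0 1;-1 0 135 0 0 0 1;-1 0 135 0 0 0 1")

```text
time_s: 17.77
eef_pos: [0.5178, -0.2061, 0.0153]
ee_rot: [0.001, 0.711, 0.703, -0.001]
wrist_force: [0.6, -0.3, -0.9]
gripper_width: 0.0512
```

```bash
python3 go.py 0.517 -0.206 0.012 -1; python3 - <<'E'
from h import *
p,d,m=cap('scene','s9.png'); cv2.imwrite('pics/s9c.png',cv2.resize(p[190:350,150:330,::-1],None,fx=3.4,fy=3.4))
E
```

```text
shift mm [ 0.1 -0.8  3.3] turn [-0.    0.09  0.31] | t 17.77 pos [ 0.5178 -0.2061  0.0153] F [ 0.6 -0.3 -0.9] w 0.0512
world down/x/y in tool:  [[0.002, 0.0, 1.0], [0.012, 1.0, -0.0], [1.0, -0.012, -0.002]]
```

View pics/s9c.png

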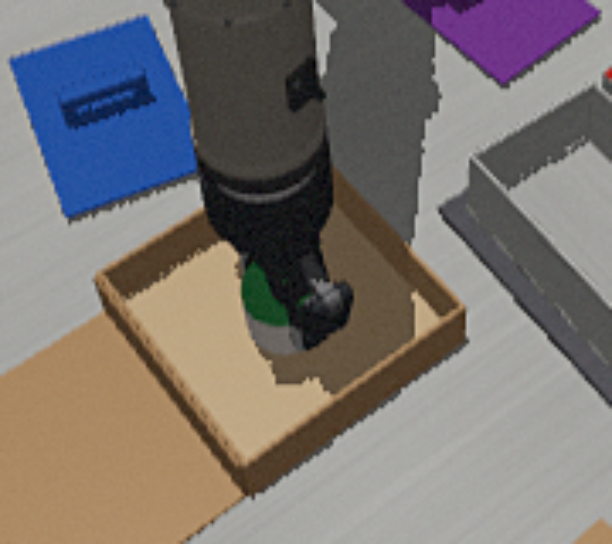

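No contact yet, with about 3 mm left. Creeping down until contact.

Emit:
apply_moves(moves="0 0 1 0 0 0 1;0 0 2 0 0 0 1;0 0 3 0 0 0 1;0 0 4 0 0 0 1;0 0 4 0 0 0 1")

```text
time_s: 18.45
eef_pos: [0.5177, -0.2061, 0.0117]
ee_rot: [0.0, 0.711, 0.703, -0.0]
wrist_force: [-1.0, 0.5, 5.3]
gripper_width: 0.0514
```

Contact at 5.3 N. Releasing and rising.

Emit:
apply_moves(moves="0 0 0 0 0 0 0.4;0 0 0 0 0 0 0.2;0 0 0 0 0 0 0;0 0 0 0 0 0 0;0 0 0 0 0 0 0;0 0 0 0 0 0 0;0 0 -15 0 0 0 0;0 0 -40 0 0 0 0;0 0 -80 0 0 0 0;0 0 -130 0 0 0 0;0 0 -180 0 0 0 0;0 0 -180 0 0 0 0;0 0 -180 0 0 0 0")

```text
time_s: 20.08
eef_pos: [0.5176, -0.2058, 0.1921]
ee_rot: [0.0, 0.711, 0.703, -0.0]
wrist_force: [-1.0, 0.2, -0.1]
gripper_width: 0.0855
```

```bash
python3 go.py 0.40 0.15 0.25 -1; python3 - <<'E'
from h import *
p,d,m=cap('scene','s10.png');p,d,m=cap('wrist','w10.png')
hsv=cv2.cvtColor(p,cv2.COLOR_RGB2HSV)
k=((hsv[...,0]>=50)&(hsv[...,0]<=80)&(hsv[...,1]>120)).astype(np.uint8)
k=cv2.morphologyEx(k,cv2.MORPH_OPEN,np.ones((3,3)))
for ct in cv2.findContours(k,0,2)[0]:
    if cv2.contourArea(ct)>200:
        q=np.array([onz(m,u,v,.047)[:2] for u,v in ct[:,0]],np.float32); print(cv2.minEnclosingCircle(ct),cv2.minEnclosingCircle(q))
E
```

```text
shift mm [ 354.3 -121.9  -58.2] turn [0.02 0.05 0.3 ] | t 20.07 pos [ 0.5176 -0.2058  0.1921] F [-1.   0.2 -0.1] w 0.0855
world down/x/y in tool:  [[0.001, -0.0, 1.0], [0.012, 1.0, 0.0], [1.0, -0.012, -0.001]]
((279.19390869140625, 196.8212890625), 27.983211517333984) ((0.5163080096244812, -0.20536112785339355), 0.025743115693330765)
```

View pics/s10.png

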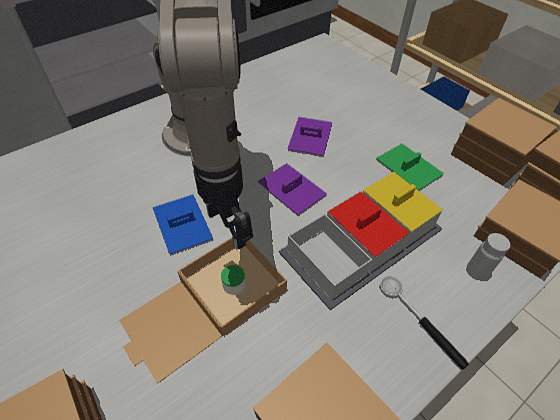

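View pics/w10.png

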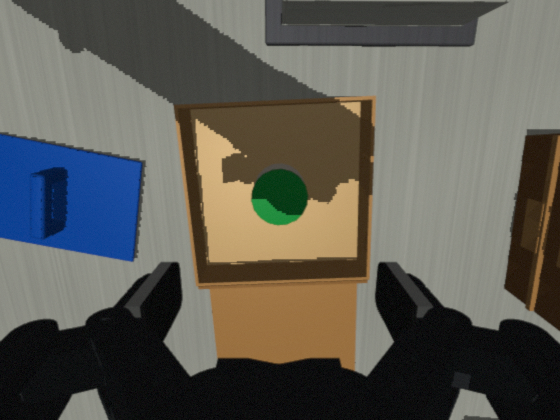

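The pot stands upright near the carton's middle at wrist (279,197). The green lid is flat at scene (410,167). The red and yellow lids are shut and the gripper is clear of everything.

```bash
python3 -c "
from station import close_job
print(close_job())"
```

```text
the job is handed in; nothing more can be done
None
```

The job is done and handed in after about 20 s of robot time. It reports no verdict, so this rests on my own checks.

- **Green lid:** I took it off its pan and laid it flat, right way up, on the clear bench left of the row, at about (0.50, 0.41). I released it there with the underside at bench level.
- **Dip pot:** I lifted it out of that pan and lowered it into the carton until it touched the floor at about 5 N, then let go. It measured at (0.516, -0.205), upright.
- **Red and yellow lids:** they look shut and unmoved in the last scene picture. I did not measure their positions again at the end.
- **Gripper:** it is open and about 0.19 m above the bench, touching nothing.

One thing disagreed slightly. The two cameras differed by about 3–7 mm on where the carton's centre is: (0.5145, -0.2045) from the top and (0.521, -0.208) from the scene view. I aimed between the two, and the pot is within about 6 mm of either, well inside the 65 mm limit. No check failed.

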